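# Sort the small pieces out of the kiln

### The job

Sort the pieces that came out of the kiln: both cream kiln posts into the black tray, both glaze test tiles into the blue tray, and the turquoise cup in the middle of the round wooden board. Set each one down gently, standing upright on its foot, flat on the tray floor or board, and do not disturb the brown pot or the red bowl.

Things in the scene. Friction and masses are not known exactly. Their poses are not given: they have to be found in the camera images.
- round_post: Loose round kiln post, cream fireclay, a plain upright cylinder 36 mm in diameter and 70 mm tall with a dark dot (bore) on top. Origin at the centre of its underside, z up. About 130 g.
- square_post: Loose square kiln post, cream fireclay, an upright block 36 x 36 mm and 55 mm tall with a dark dot (bore) on top. Origin at the centre of its underside, z up, x and y square to its sides. About 120 g.
- green_tile: Loose glaze test tile, an upside-down T of off-white stoneware, its upper part glazed green: a foot 40 x 40 x 7 mm with an upright fin 8 mm thick (along its x), 40 mm wide (along its y) across the middle, reaching 68 mm above the table. Origin at the centre of the foot's underside, z up. Grip the fin across its 8 mm. About 90 g.
- blue_tile: The second glaze test tile, same shape and sizes as the green one (foot 40 x 40 x 7 mm; fin 8 mm thick along its x, 40 mm along its y, top at 68 mm), upper part glazed dark blue. Origin at the centre of the foot's underside, z up. About 90 g.
- cup: Loose turquoise glazed cup without handle, open upward: 52 mm outer diameter (44 mm at the foot), straight-sided above 8 mm, 62 mm tall, wall 4 mm. Origin at the centre of its underside, z up. About 110 g.
- blue_tray: Fixed low tray, blue painted metal, 110 mm (its x) by 160 mm (its y) outside, walls 4 mm thick and 16 mm high, floor 4 mm thick, so inside it is 102 x 152 mm and a thing stands in it at z = 4 mm. Origin at the centre of its underside, z up. It takes the two tiles.
- black_tray: Fixed low tray, black plastic, the same sizes as the blue tray (110 x 160 mm outside, along its x and y, walls 4 mm thick, 16 mm high, floor 4 mm). Origin at the centre of its underside, z up. It takes the two kiln posts.
- round_board: Fixed round board of light wood, 110 mm in diameter, flat top 14 mm above the table, no rim. Origin at the centre of its underside, z up. It takes the cup.
- slip_pot: Bystander: a dark brown clay-smeared pot, 88 mm across at the rim band, 80 mm tall, loose. Origin at the centre of its underside. Leave it alone.
- red_bowl: Bystander: a red bowl with dried clay in it, 110 mm across, 40 mm tall, loose. Origin at the centre of its underside. Leave it alone.
Not all that is in view belongs to the job. What is shaped like the blue_tile but orange or yellow is not meant.

How it is judged:
At the end, for the whole second after the job is handed in: Both posts inside the black tray and both tiles inside the blue tray (centre within 45 mm along x, 70 mm along y of the tray's, standing on its floor, not on the rim); cup on the round board within 18 mm of its centre; all five upright within 0.15 rad and at rest (z of round_post in the frame of black_tray between -0.002 and 0.012 m and angle between each of round_post, square_post, green_tile, blue_tile, cup's own z axis and vertical below 0.15 rad and linear speed of each of round_post, square_post, green_tile, blue_tile, cup below 0.02 m/s and x of round_post in the frame of black_tray between -0.045 and 0.045 m and y of round_post in the frame of black_tray between -0.07 and 0.07 m and z of square_post in the frame of black_tray between -0.002 and 0.012 m and x of square_post in the frame of black_tray between -0.045 and 0.045 m and y of square_post in the frame of black_tray between -0.07 and 0.07 m and z of green_tile in the frame of blue_tray between -0.002 and 0.012 m and x of green_tile in the frame of blue_tray between -0.045 and 0.045 m and y of green_tile in the frame of blue_tray between -0.07 and 0.07 m and z of blue_tile in the frame of blue_tray between -0.002 and 0.012 m and x of blue_tile in the frame of blue_tray between -0.045 and 0.045 m and y of blue_tile in the frame of blue_tray between -0.07 and 0.07 m and z of cup in the frame of round_board between 0.01 and 0.022 m and horizontal distance between cup and round_board below 0.018 m); the robot touches nothing.
It fails at once if the brown pot or the red bowl is disturbed (moved by more than 15 mm) (distance of any of slip_pot, red_bowl from where it was at the start of the episode above 0.015 m).
It fails at once if a piece is dropped from a height: no finger on it while its foot is over 30 mm above the table ((height (world z) of round_post above 0.03 m and contact force between round_post and the fingers below 0.1 N) or (height (world z) of square_post above 0.03 m and contact force between square_post and the fingers below 0.1 N) or (height (world z) of green_tile above 0.03 m and contact force between green_tile and the fingers below 0.1 N) or (height (world z) of blue_tile above 0.03 m and contact force between blue_tile and the fingers below 0.1 N) or (height (world z) of cup above 0.03 m and contact force between cup and the fingers below 0.1 N)).
It also fails if it takes over 131 s, if anything falls off the work surface, if the arm or the gripper's body presses on something with over 40 N, if the wrist force passes 120 N, or if a joint passes its speed limit or range.

### The arm

A 6-joint arm with a two-finger parallel gripper is mounted at the origin on the work surface. World frame = base frame: x ahead of the robot, y to its left, z up, the work surface at z = 0. Lengths are in m, angles in rad, forces in N, time in s.
With the tool pointing down it reaches from about 0.375 to 0.9 m from the base axis. Payload 3.1 kg.
Tool frame: the origin (TCP) lies on the centre line of the jaws, within the pads' length; the fingertips stand 8 mm ahead of it and the grasp point (between the pads) lies 11 mm behind it; z points along the fingers, y is the line along which they close (so a half turn about z gives the same grasp; the last joint's range is limited). The gripper opens to 85 mm and grips with 20 to 120 N. Pads are 22 mm wide; open, the fingers measure 114 mm over their backs; the gripper's body (76 mm by 85 mm) begins 54 mm behind the grasp point. The pads swing forward as they close: fully open they stand 13 mm farther back than shut.
Start: joints at [-1.393, 0.527, 1.433, -0, 1.181, -0.178], TCP at [0.218, -0.586, 0.239] pointing down, gripper open.
Joint ranges: [-3.08, 3.08], [-0.75, 2.2], [0.22, 2.44], [-1.43, 4.57], [0, 2.65], [-2.85, 2.85]. Speed limits (rad/s): [2.79, 2.79, 3.14, 3.14, 3.14, 3.14].

### API

Orientations are given as a unit quaternion [x, y, z, w].
In Python, from station import * gives the robot as it stands.
- The arm moves only by the tool play_rows, never from a script. Its argument "rows" is a list of rows, each a list of 3 entries, a list of its own where there are three numbers: the turn, a rotation vector about the tool's x, y, z in degrees, then the shift along the tool's x, y, z in mm, then the closure, from 0 (fully open) to 1 (shut). In form: [[[ax, ay, az], [dx, dy, dz], jaw], ...]. A call has 1 to 12 rows; each row shifts and turns the commanded pose from where the row before left it, along the tool's axes as they then stand; what a row does not reach is not made up. A row lasts 1/12 s, in which the tool goes at most 41.7 mm and 7.16 degrees, less where a joint would pass 70% of its speed; a pose out of reach is approached as far as the arm can. A call with a gripper value outside its range is refused whole. The fingers move at their own pace and stop on an object; "grip_force" is the grip in N (left out, the last holds). Time passes only in rows, so rows that do not move let the fingers close. It gives the time, the measured TCP pose, the force, the opening and the grip force at its end, in the units of the state.
- sense(): the state, without advancing time (a new reading comes with each control period).
- snapshot(name): name is "scene" or "top" or "wrist"; returns (picture, depth): 400x640x3 uint8, red, green, blue; 400x640 float32, m along the optical axis (not along the pixel's ray), 0 where there is no reading.
- get_calibration(name): a dict with "vfov" (degrees; the focal length in pixels is half the picture's height over the tangent of half this angle, whatever the lens; pixels are square), "cx", "cy" (the principal point, pixels), "xyz" and "attitude" of the camera in the world. Camera axes: x right, y down, z forward; pixel columns grow to the right and rows downward; lengths in m; the calibration is good to about 2 mm. A picture is of the moment at which its call begins: read the wrist's pose just before it. get_calibration takes no time and is no camera call; for the wrist camera it gives the pose at the moment of the call.
- sign_off(): hands the job in; it is judged then, once.
The state is a dict: "t": time; "q": joint angles; "qd": joint speeds; "tau": joint torques, N m; "tcp_pos": TCP position; "tool_rot": TCP orientation; "force": force on the tool from outside, world axes, zero at the start; "ft_torque": the same for the moment, N m; "finger_gap": opening from 0.0 (shut) to 1.0 (fully open); "gripper_force": force on a finger pad.
Only numpy, scipy, OpenCV 4.12 (cv2) and the standard library are available. Lean on these libraries where they do the work, as an engineer would, in place of code of your own. Each camera call takes 0.05 s, during which the arm holds its last target. There are 200 camera calls.

## Working session

There is one attempt and no reset: what is moved stays moved. The work goes in short steps, Python scripts to look and compute and a tool call to move; the robot and the scene stay as the last step left them, time stands still between calls to the robot, and variables do not carry over. Pictures are saved under pics/ and viewed, at most 14 in all, crops included, and the job is handed in when it is done.

Besides the shell and the picture viewer there is one more tool, called after ">>>" as name(argument=value, ...) on one line, values as JSON. play_rows: Moves the arm, as the interface text tells. Its arguments: {"type":"object","properties":{"rows":{"type":"array","items":{"type":"array"}},"grip_force":{"type":"number"}},"required":["rows"]}

```bash
mkdir -p pics; ls; python3 - <<'E'
from station import *
import cv2
print(sense())
for n in("top","scene","wrist"):
    print(n,get_calibration(n))
for n in("top","scene"):
    p,d=snapshot(n); cv2.imwrite(f"pics/{n}0.png",p[:,:,::-1]); 
    import numpy as np; np.savez(f"{n}0.npz",p=p,d=d)
E
```

```text
pics
{'t': 0.0, 'q': array([-1.39353439e+00,  5.28462678e-01,  1.43390437e+00, -1.72194046e-05,
        1.18134205e+00, -1.78488129e-01]), 'qd': array([-4.88593485e-04, -7.90276008e-05, -2.02090682e-04,  8.45798949e-05,
        1.58714049e-03,  1.86604444e-04]), 'tau': array([-2.33416495e-04, -4.42350340e+01, -1.78026223e+01, -3.20379750e-04,
        8.49673350e-03,  1.18633500e-05]), 'tcp_pos': array([ 0.21759104, -0.58517019,  0.23833505]), 'tool_rot': array([ 9.84220772e-01,  1.76941662e-01, -7.31272129e-06, -1.05822443e-03]), 'force': array([-0.71493715,  1.20954166, -0.55280272]), 'ft_torque': array([ 0.01375729,  0.02108076, -0.01959761]), 'gripper_force': 0.0, 'finger_gap': 0.9962620783110356}
top {'vfov': 52.06605559888342, 'cx': 319.80562186224887, 'cy': 195.72523766961865, 'xyz': array([0.40754513, 0.00868951, 0.95218695]), 'attitude': array([-0.69879403,  0.71254233, -0.03851831,  0.04986666])}
scene {'vfov': 42.58967154510697, 'cx': 321.8557164581048, 'cy': 199.13296511248254, 'xyz': array([ 1.0415386 , -0.87096077,  0.81711473]), 'attitude': array([ 0.86112235,  0.25084388, -0.11161348, -0.42788793])}
wrist {'vfov': 58.82315289404872, 'cx': 324.3239940382485, 'cy': 197.5758461251126, 'xyz': array([ 0.29589853, -0.55711743,  0.37239394]), 'attitude': array([ 0.80991298, -0.56284152, -0.09522889,  0.1348401 ])}
```

View pics/top0.png

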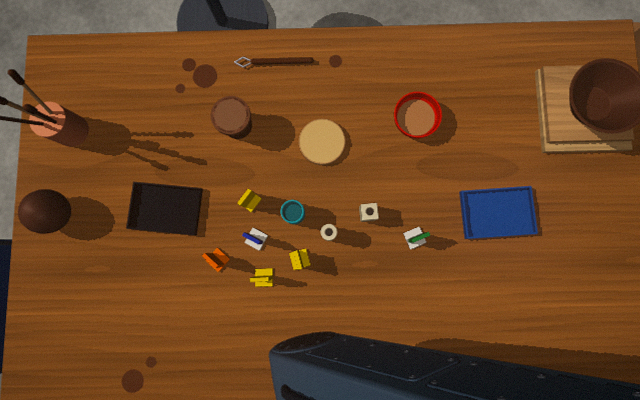

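View pics/scene0.png

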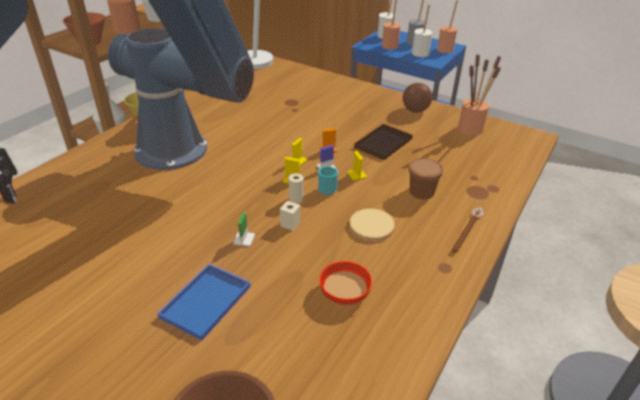

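The top view shows all parts: black tray (165,209), blue tray (499,213), board (322,142), cup (292,211), round post (329,232), square post (369,212), green tile (416,238) and blue tile (256,239). Four yellow/orange decoys stand around the blue tile and cup.

```bash
cat > h.py <<'E'
import numpy as np, cv2
from scipy.spatial.transform import Rotation as R
def ray(c,uv):
    f=200/np.tan(np.radians(c["vfov"])/2); uv=np.atleast_2d(uv).astype(float)
    d=np.c_[(uv[:,0]-c["cx"])/f,(uv[:,1]-c["cy"])/f,np.ones(len(uv))]
    return R.from_quat(c["attitude"]).apply(d)
def onplane(c,uv,z):
    d=ray(c,uv); return (c["xyz"]+d*((z-c["xyz"][2])/d[:,2])[:,None])[:,:2]
def cloud(c,dep):
    v,u=np.mgrid[:400,:640]; d=ray(c,np.c_[u.ravel(),v.ravel()])
    return (c["xyz"]+d*dep.reshape(-1,1)).reshape(400,640,3)
def rect(p):  # min-area rectangle in mm: centre, sizes, angle
    (x,y),(w,h),a=cv2.minAreaRect((p*1000).astype(np.float32)); return [round(i,1) for i in (x,y,w,h,a)]
E
python3 - <<'E'
from station import *
from h import *
z=np.load("top0.npz");p,d=z["p"],z["d"];c=get_calibration("top");P=cloud(c,d)
hsv=cv2.cvtColor(p,cv2.COLOR_RGB2HSV);H,S,V=cv2.split(hsv);Z=P[...,2]
def win(x0,x1,y0,y1):
    m=np.zeros((400,640),bool);m[y0:y1,x0:x1]=1;return m
def rep(n,m,zz):
    k,l,s,_=cv2.connectedComponentsWithStats(m.astype(np.uint8));
    i=1+np.argmax(s[1:,4]);v,u=np.nonzero(l==i)
    print(n,"px",u.mean().round(1),v.mean().round(1),s[i,4],"z50",np.median(Z[l==i]).round(4),"rect",rect(onplane(c,np.c_[u,v],zz)),"mean",(onplane(c,np.c_[u,v],zz).mean(0)*1000).round(1))
rep("blue_tray rim",(H>100)&(H<125)&(S>120)&win(450,550,175,250),.012)
rep("black_tray",(V<60)&win(120,210,175,240)&(Z<.03),.012)
rep("board",(Z>.008)&(Z<.022)&win(290,355,110,170)&(S<170)&(V>130),.014)
rep("cup",(H>80)&(H<100)&(S>90)&win(275,310,195,228)&(Z>.05),.062)
rep("round",(Z>.06)&win(315,345,215,245),.07)
rep("square",(Z>.047)&win(355,385,197,225),.055)
rep("green",(H>40)&(H<85)&(S>80)&win(400,435,222,255),.06)
rep("greenZ",(Z>.06)&win(400,435,222,255),.068)
rep("greenfoot",(S<60)&(V>120)&win(400,435,222,255),.007)
rep("blue",(H>105)&(H<130)&(S>80)&win(240,275,225,255),.06)
rep("blueZ",(Z>.06)&win(240,275,225,255),.068)
rep("bluefoot",(S<60)&(V>120)&win(240,275,225,255),.007)
for n,w in(("Y1",(235,265,185,215)),("Y2",(285,315,245,272)),("Y3",(248,280,262,292)),("O",(200,232,245,275))):
    rep(n,(H<32)&(S>200)&(V>120)&win(*w)&(Z>.055),.068)
rep("pot",(Z>.07)&win(205,260,90,140),.08); rep("bowl",(Z>.03)&win(385,450,85,145),.04)
print("table z",np.median(Z[300:330,60:200]))
E
```

```text
blue_tray rim px 498.1 212.1 3418 z50 0.0046 rect [480.2, -383.8, 109.2, 164.2, 2.9] mean [ 479.9 -384. ]
black_tray px 164.5 208.4 3311 z50 0.0038 rect [504.0, 383.3, 166.1, 110.6, 83.2] mean [503.9 383.6]
board px 321.4 140.8 1635 z50 0.014 rect [655.5, 16.4, 105.9, 106.0, 88.6] mean [655.6  16.5]
cup px 291.6 211.1 138 z50 0.0613 rect [487.4, 84.4, 50.4, 48.2, 88.9] mean [487.2  84.2]
round px 328.1 231.4 217 z50 0.0697 rect [441.0, 5.4, 34.5, 34.0, 17.2] mean [441.    5.4]
square px 368.8 211.0 270 z50 0.0549 rect [483.6, -84.8, 38.0, 36.2, 3.9] mean [484.6 -84.8]
green px 418.8 237.2 95 z50 0.068 rect [425.5, -190.2, 9.8, 45.9, 21.3] mean [ 425.3 -190.2]
greenZ px 420.0 236.5 82 z50 0.0683 rect [426.3, -190.6, 8.8, 42.4, 21.3] mean [ 426.4 -191. ]
greenfoot px 413.6 237.0 220 z50 0.0073 rect [426.0, -192.2, 40.0, 41.2, 21.7] mean [ 427.  -190.2]
blue px 251.1 237.9 77 z50 0.0679 rect [430.5, 173.3, 41.4, 8.6, 60.8] mean [430.5 173.2]
blueZ px 250.5 237.6 82 z50 0.0679 rect [430.8, 172.7, 41.0, 8.9, 61.1] mean [430.9 173. ]
bluefoot px 258.1 233.7 115 z50 0.0068 rect [441.0, 166.7, 39.5, 15.3, 62.7] mean [441.1 166.6]
Y1 px 243.7 196.6 80 z50 0.0679 rect [520.5, 188.0, 9.3, 39.9, 53.0] mean [520.4 188.1]
Y2 px 297.3 259.4 84 z50 0.0679 rect [382.8, 72.4, 40.0, 9.3, 13.6] mean [382.8  72.4]
Y3 px 259.0 279.0 75 z50 0.0682 rect [343.0, 154.5, 7.9, 38.9, 4.6] mean [343.  154.5]
O px 209.7 260.3 78 z50 0.0679 rect [383.8, 261.0, 40.0, 8.9, 45.3] mean [384.2 260.6]
pot px 230.0 115.0 1247 z50 0.0797 rect [701.5, 216.9, 89.1, 86.8, 88.7] mean [701.4 216.8]
bowl px 418.9 111.2 389 z50 0.0386 rect [707.0, -205.2, 107.4, 109.3, 87.7] mean [ 713.5 -208.7]
table z -0.00041877332607703766
```

All measured heights and sizes agree with the spec. Start with the green tile: turn the tool while descending, then translate.

>>> play_rows(rows=[[[0,0,-7],[0,0,8],0.4],[[0,0,-7],[0,0,8],0.4],[[0,0,-7],[0,0,8],0.4],[[0,0,-7],[0,0,8],0.4],[[0,0,-7],[0,0,8],0.4],[[0,0,-7],[0,0,8],0.4],[[0,0,-7],[0,0,8],0.4],[[0,0,-7],[0,0,8],0.4],[[0,0,-7],[0,0,8],0.4],[[0,0,-7],[0,0,8],0.4],[[0,0,-7],[0,0,8],0.4],[[0,0,-7],[0,0,8],0.4]])

```text
t: 1.1
tcp_pos: [0.2177, -0.5854, 0.1424]
tool_rot: [0.611, 0.792, 0.0, -0.0]
force: [-0.4, -0.4, -0.1]
finger_gap: 0.602
gripper_force: 0.0
```

>>> play_rows(rows=[[[0,0,-7],[0,0,0],0.4],[[0,0,0],[20,24,0],0.4],[[0,0,0],[25,29,0],0.4],[[0,0,0],[25,29,0],0.4],[[0,0,0],[25,29,0],0.4],[[0,0,0],[25,29,0],0.4],[[0,0,0],[25,29,0],0.4],[[0,0,0],[25,29,0],0.4],[[0,0,0],[25,29,0],0.4],[[0,0,0],[25,29,0],0.4],[[0,0,0],[25,29,0],0.4],[[0,0,0],[25,29,0],0.4]])

```text
t: 2.1
tcp_pos: [0.4121, -0.2182, 0.1432]
tool_rot: [0.564, 0.826, 0.0, -0.0]
force: [0.8, -0.8, -0.4]
finger_gap: 0.601
gripper_force: 0.0
```

>>> play_rows(rows=[[[0,0,0],[20,24,0],0.4],[[0,0,0],[0,0,0],0.4],[[0,0,0],[0,0,0],0.4]])

```text
t: 2.35
tcp_pos: [0.4271, -0.1909, 0.1432]
tool_rot: [0.562, 0.827, -0.0, -0.0]
force: [0.5, -1.1, -0.4]
finger_gap: 0.597
gripper_force: 0.0
```

```bash
cat >> h.py <<'E'
def goto(x,y,z,yaw=None):
    "print the turn (deg) and the tool-axis shift (mm) to the target, shift AFTER the turn"
    from station import sense
    s=sense(); r=R.from_quat(s["tool_rot"]); M=r.as_matrix(); yx=np.degrees(np.arctan2(M[1,0],M[0,0]))
    turn=0 if yaw is None else (yx-yaw+180)%360-180; M2=(r*R.from_rotvec([0,0,np.radians(turn)])).as_matrix()
    d=np.array([x,y,z])-s["tcp_pos"]*1000
    print("t",round(s["t"],2),"tcp",(s["tcp_pos"]*1000).round(1),"yaw",yx.round(1),"tilt",np.degrees(np.arccos(-M[2,2])).round(2),"gap",round(s["finger_gap"],3),"F",s["force"].round(1),"q6",s["q"][5].round(2))
    print("turn",round(turn,1),"shift",(M2.T@d).round(1))
E
python3 -c "
from h import *;goto(426,-191,32,111.3)"
```

```text
t 2.35 tcp [ 427.1 -190.9  143.2] yaw 111.6 tilt 0.03 gap 0.597 F [ 0.5 -1.1 -0.4] q6 -1.04
turn 0.3 shift [  0.3  -1.  111.2]
```

>>> play_rows(rows=[[[0,0,0],[0,-1,20],0.4],[[0,0,0],[0,0,22],0.4],[[0,0,0],[0,0,22],0.4],[[0,0,0],[0,0,22],0.4],[[0,0,0],[0,0,17],0.4],[[0,0,0],[0,0,8],0.4],[[0,0,0],[0,0,0],0.7],[[0,0,0],[0,0,0],1],[[0,0,0],[0,0,0],1],[[0,0,0],[0,0,0],1],[[0,0,0],[0,0,0],1],[[0,0,0],[0,0,0],1]], grip_force=35)

```text
t: 3.35
tcp_pos: [0.4263, -0.1933, 0.0331]
tool_rot: [0.564, 0.826, -0.0, 0.001]
force: [0.7, -0.8, 2.3]
finger_gap: 0.09
gripper_force: 40.1
```

>>> play_rows(rows=[[[0,0,0],[0,0,0],1],[[0,0,0],[0,0,0],1],[[0,0,0],[0,0,0],1],[[0,0,0],[0,0,-5],1],[[0,0,0],[0,0,-8],1],[[0,0,0],[0,0,0],1]])

```text
t: 3.85
tcp_pos: [0.4262, -0.1931, 0.0465]
tool_rot: [0.564, 0.826, -0.0, 0.001]
force: [-0.4, -1.4, -0.5]
finger_gap: 0.095
gripper_force: 39.5
```

```bash
python3 -c "
from h import *;goto(482,-422,76,93)
from station import *
p,d=snapshot('wrist');cv2.imwrite('pics/w1.png',p[:,:,::-1])"
```

```text
t 3.85 tcp [ 426.2 -193.1   46.5] yaw 111.4 tilt 0.1 gap 0.095 F [-0.4 -1.4 -0.5] q6 -1.04
turn 18.4 shift [-231.6   43.8  -29.2]
```

View pics/w1.png

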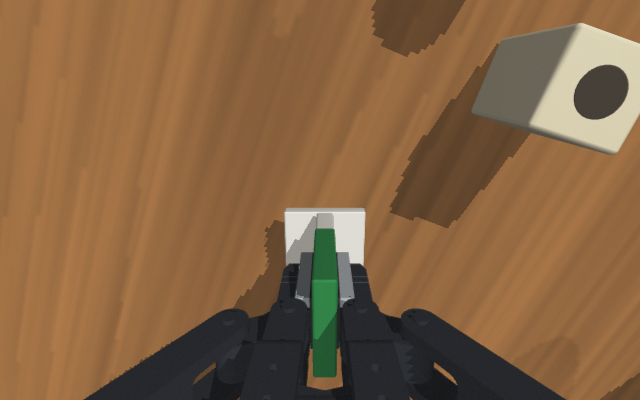

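The tile is gripped squarely on the fin (green fin at 325,300; foot at 325,225). Carry it to the far half of the blue tray.

>>> play_rows(rows=[[[0,0,6],[0,0,-10],1],[[0,0,6],[0,0,-12],1],[[0,0,6],[0,0,-7],1],[[0,0,0],[-12,2,0],1],[[0,0,0],[-24,5,0],1],[[0,0,0],[-29,5,0],1],[[0,0,0],[-29,6,0],1],[[0,0,0],[-29,6,0],1],[[0,0,0],[-29,6,0],1],[[0,0,0],[-29,5,0],1],[[0,0,0],[-26,5,0],1],[[0,0,0],[-18,3,0],1]])

```text
t: 4.9
tcp_pos: [0.4825, -0.4191, 0.0738]
tool_rot: [0.685, 0.728, -0.0, 0.001]
force: [0.9, 0.5, -0.2]
finger_gap: 0.089
gripper_force: 39.5
```

>>> play_rows(rows=[[[0,0,0],[-7,1,0],1],[[0,0,0],[0,0,0],1],[[0,0,0],[0,0,10],1],[[0,0,0],[0,0,12],1],[[0,0,0],[0,0,9],1],[[0,0,0],[0,0,5],1],[[0,0,0],[0,0,0],1]])

```text
t: 5.48
tcp_pos: [0.4828, -0.42, 0.0374]
tool_rot: [0.685, 0.728, 0.0, -0.002]
force: [-0.1, -0.1, -0.2]
finger_gap: 0.091
gripper_force: 39.5
```

```bash
python3 -c "
from h import *;goto(482,-422,37,93)"
```

```text
t 5.48 tcp [ 482.8 -420.    37.4] yaw 93.5 tilt 0.19 gap 0.091 F [-0.1 -0.1 -0.2] q6 -0.95
turn 0.5 shift [-1.9 -0.9  0.4]
```

>>> play_rows(rows=[[[0,0,0],[0,0,0.6],1],[[0,0,0],[0,0,0],0.85],[[0,0,0],[0,0,0],0.7],[[0,0,0],[0,0,0],0.5],[[0,0,0],[0,0,0],0.3],[[0,0,0],[0,0,0],0.3],[[0,0,0],[0,0,-15],0.3],[[0,0,0],[0,0,-25],0.3],[[0,0,0],[0,0,-30],0.3],[[0,0,0],[0,0,-10],0.3],[[0,0,0],[20,0,0],0.3],[[0,0,0],[36,0,0],0.3]])

```text
t: 6.48
tcp_pos: [0.4816, -0.3706, 0.1193]
tool_rot: [0.687, 0.726, -0.001, 0.004]
force: [-0.0, 0.7, -0.6]
finger_gap: 0.699
gripper_force: 0.0
```

```bash
python3 -c "
from h import *;goto(484.6,-84.8,27,93.7)
from station import *
p,d=snapshot('top');cv2.imwrite('pics/t1.png',p[140:300,400:600,::-1].repeat(3,0).repeat(3,1))"
```

```text
t 6.48 tcp [ 481.6 -370.6  119.3] yaw 93.2 tilt 0.52 gap 0.699 F [-0.   0.7 -0.6] q6 -0.89
turn -0.5 shift [285.7  20.9  90.3]
```

View pics/t1.png

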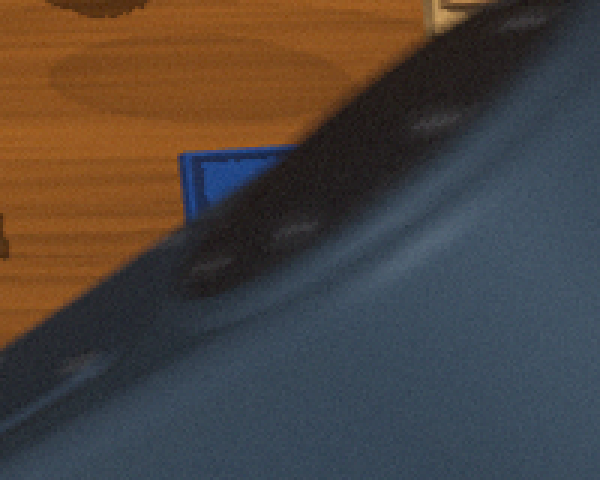

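The arm hides the tray in this view (only its corner shows at 190,160), so I'll check it later. On to the square post.

>>> play_rows(rows=[[[0,0,0],[36,2,0],0.3],[[0,0,0],[36,3,0],0.3],[[0,0,0],[36,3,0],0.3],[[0,0,0],[36,3,0],0.3],[[0,0,0],[36,3,0],0.3],[[0,0,0],[36,3,0],0.3],[[0,0,0],[32,2,0],0.3],[[0,0,0],[16,1,0],0.3],[[0,0,0],[0,0,0],0.3],[[0,0,0],[0,0,0],0.3],[[0,0,0],[0,0,0],0.3]])

```text
t: 7.45
tcp_pos: [0.4851, -0.1021, 0.1177]
tool_rot: [0.686, 0.728, 0.0, 0.001]
force: [-0.4, -0.2, -0.1]
finger_gap: 0.697
gripper_force: 0.0
```

```bash
python3 -c "
from h import *;goto(484.6,-84.8,27,93.7)"
```

```text
t 7.45 tcp [ 485.1 -102.1  117.7] yaw 93.4 tilt 0.07 gap 0.697 F [-0.4 -0.2 -0.1] q6 -0.49
turn -0.3 shift [17.4  0.6 90.7]
```

>>> play_rows(rows=[[[0,0,0],[17,0.6,0],0.3],[[0,0,0],[0,0,20],0.3],[[0,0,0],[0,0,25],0.3],[[0,0,0],[0,0,22],0.3],[[0,0,0],[0,0,16],0.3],[[0,0,0],[0,0,8],0.3],[[0,0,0],[0,0,0],0.45],[[0,0,0],[0,0,0],0.6],[[0,0,0],[0,0,0],0.8],[[0,0,0],[0,0,0],0.8],[[0,0,0],[0,0,0],0.8],[[0,0,0],[0,0,0],0.8]])

```text
t: 8.45
tcp_pos: [0.4844, -0.0844, 0.0274]
tool_rot: [0.686, 0.728, 0.0, 0.001]
force: [0.3, 0.6, -1.2]
finger_gap: 0.413
gripper_force: 34.9
```

```bash
python3 -c "
from h import *;goto(508.5,421,130,83)"
```

```text
t 8.45 tcp [484.4 -84.4  27.4] yaw 93.4 tilt 0.08 gap 0.413 F [ 0.3  0.6 -1.2] q6 -0.46
turn 10.4 shift [ 504.5  -37.6 -102.9]
```

>>> play_rows(rows=[[[0,0,0],[0,0,-8],0.8],[[0,0,3.4],[0,0,-18],0.8],[[0,0,3.5],[0,0,-26],0.8],[[0,0,3.5],[0,0,-26],0.8],[[0,0,0],[0,0,-17],0.8],[[0,0,0],[12,-1,-8],0.8],[[0,0,0],[24,-2,0],0.8],[[0,0,0],[33,-2.5,0],0.8],[[0,0,0],[35,-2.5,0],0.8],[[0,0,0],[35,-2.5,0],0.8],[[0,0,0],[35,-2.5,0],0.8],[[0,0,0],[35,-2.5,0],0.8]])

```text
t: 9.45
tcp_pos: [0.493, 0.1275, 0.1296]
tool_rot: [0.749, 0.663, -0.0, -0.001]
force: [1.3, -1.0, -0.7]
finger_gap: 0.418
gripper_force: 35.1
```

>>> play_rows(rows=[[[0,0,0],[35,-2.5,0],0.8],[[0,0,0],[35,-2.5,0],0.8],[[0,0,0],[35,-2.5,0],0.8],[[0,0,0],[35,-2.5,0],0.8],[[0,0,0],[35,-2.5,0],0.8],[[0,0,0],[35,-2.5,0],0.8],[[0,0,0],[35,-2.5,0],0.8],[[0,0,0],[25,-2,0],0.8],[[0,0,0],[15,-1,0],0.8],[[0,0,0],[10,0,0],0.8],[[0,0,0],[0,0,0],0.8]])

```text
t: 10.37
tcp_pos: [0.5088, 0.4227, 0.1293]
tool_rot: [0.748, 0.664, 0.0, -0.0]
force: [0.2, 0.1, -1.1]
finger_gap: 0.418
gripper_force: 35.1
```

```bash
python3 -c "
from h import *;goto(508.5,421,31.5,83)"
```

```text
t 10.37 tcp [508.8 422.7 129.3] yaw 83.1 tilt 0.03 gap 0.418 F [ 0.2  0.1 -1.1] q6 0.64
turn 0.1 shift [-1.7 -0.1 97.8]
```

>>> play_rows(rows=[[[0,0,0],[-2,0,12],0.8],[[0,0,0],[0,0,25],0.8],[[0,0,0],[0,0,25],0.8],[[0,0,0],[0,0,18],0.8],[[0,0,0],[0,0,9],0.8],[[0,0,0],[0,0,5],0.8],[[0,0,0],[0,0,3],0.8],[[0,0,0],[0,0,0.5],0.8],[[0,0,0],[0,0,0],0.8]])

```text
t: 11.12
tcp_pos: [0.5103, 0.4184, 0.0331]
tool_rot: [0.749, 0.662, 0.001, 0.0]
force: [0.1, -0.2, -1.4]
finger_gap: 0.42
gripper_force: 35.0
```

>>> play_rows(rows=[[[0,0,0],[0,0,0],0.55],[[0,0,0],[0,0,0],0.45],[[0,0,0],[0,0,0],0.3],[[0,0,0],[0,0,0],0.3],[[0,0,0],[0,0,-15],0.3],[[0,0,0],[0,0,-25],0.3],[[0,0,0],[0,0,-30],0.3],[[0,0,0],[0,0,-30],0.3],[[0,0,0],[0,0,0],0.3]])

```text
t: 11.87
tcp_pos: [0.5133, 0.4207, 0.1392]
tool_rot: [0.749, 0.663, 0.006, 0.001]
force: [0.3, 1.3, 0.5]
finger_gap: 0.699
gripper_force: 0.0
```

```bash
python3 -c "
from h import *;goto(441,5.4,34,83)
from station import *
p,d=snapshot('wrist');cv2.imwrite('pics/w2.png',p[:,:,::-1])"
```

```text
t 11.87 tcp [513.3 420.7 139.2] yaw 83.0 tilt 0.74 gap 0.699 F [0.3 1.3 0.5] q6 0.64
turn 0.0 shift [-421.9  -22.2  101.7]
```

View pics/w2.png

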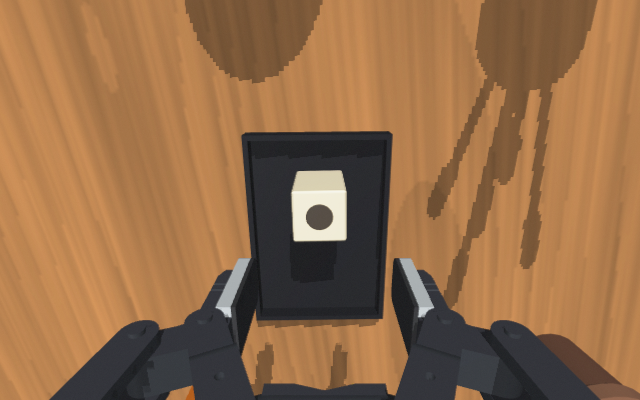

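The square post stands upright in the black tray (bore at 319,215), in the far half. Next the round post.

>>> play_rows(rows=[[[0,0,0],[-30,-2,0],0.3],[[0,0,0],[-38,-2,0],0.3],[[0,0,0],[-38,-2,0],0.3],[[0,0,0],[-38,-2,0],0.3],[[0,0,0],[-38,-2,0],0.3],[[0,0,0],[-38,-2,0],0.3],[[0,0,0],[-38,-2,0],0.3],[[0,0,0],[-38,-2,0],0.3],[[0,0,0],[-38,-2,0],0.3],[[0,0,0],[-38,-2,0],0.3],[[0,0,0],[-30,-1,0],0.3],[[0,0,0],[-16,-1,0],0.3]])

```text
t: 12.92
tcp_pos: [0.4357, 0.0035, 0.1317]
tool_rot: [0.75, 0.662, -0.001, -0.0]
force: [0.4, -0.1, -0.3]
finger_gap: 0.699
gripper_force: 0.0
```

>>> play_rows(rows=[[[0,0,0],[0,0,0],0.3],[[0,0,0],[0,0,0],0.3],[[0,0,0],[0,0,0],0.3]])

```text
t: 13.17
tcp_pos: [0.4365, 0.0068, 0.1319]
tool_rot: [0.749, 0.663, -0.0, -0.0]
force: [-0.1, 0.3, -0.4]
finger_gap: 0.705
gripper_force: 0.0
```

```bash
python3 -c "
from h import *;goto(441,5.4,36,83)"
```

```text
t 13.17 tcp [436.5   6.8 131.9] yaw 83.0 tilt 0.06 gap 0.705 F [-0.1  0.3 -0.4] q6 -0.12
turn -0.0 shift [-0.8  4.7 95.9]
```

>>> play_rows(rows=[[[0,0,0],[-0.8,4.7,0],0.3],[[0,0,0],[0,0,22],0.3],[[0,0,0],[0,0,25],0.3],[[0,0,0],[0,0,24],0.3],[[0,0,0],[0,0,16],0.3],[[0,0,0],[0,0,9],0.3],[[0,0,0],[0,0,0],0.45],[[0,0,0],[0,0,0],0.6],[[0,0,0],[0,0,0],0.8],[[0,0,0],[0,0,0],0.8],[[0,0,0],[0,0,0],0.8],[[0,0,0],[0,0,0],0.8]])

```text
t: 14.17
tcp_pos: [0.4418, 0.0047, 0.0369]
tool_rot: [0.749, 0.663, 0.0, 0.001]
force: [0.7, 0.1, -1.4]
finger_gap: 0.411
gripper_force: 35.0
```

```bash
python3 -c "
from h import *;goto(499.5,345,138,83)"
```

```text
t 14.17 tcp [441.8   4.7  36.9] yaw 83.0 tilt 0.09 gap 0.411 F [ 0.7  0.1 -1.4] q6 -0.12
turn -0.0 shift [ 344.8   16.  -101.2]
```

>>> play_rows(rows=[[[0,0,0],[0,0,-8],0.8],[[0,0,0],[0,0,-18],0.8],[[0,0,0],[0,0,-26],0.8],[[0,0,0],[0,0,-26],0.8],[[0,0,0],[0,0,-17],0.8],[[0,0,0],[12,0,-6],0.8],[[0,0,0],[24,1,0],0.8],[[0,0,0],[33,1.5,0],0.8],[[0,0,0],[35,2,0],0.8],[[0,0,0],[35,2,0],0.8],[[0,0,0],[35,2,0],0.8],[[0,0,0],[35,2,0],0.8]])

```text
t: 15.17
tcp_pos: [0.4769, 0.2125, 0.138]
tool_rot: [0.749, 0.662, 0.0, 0.0]
force: [0.3, -0.6, -2.0]
finger_gap: 0.414
gripper_force: 35.3
```

>>> play_rows(rows=[[[0,0,0],[35,2,0],0.8],[[0,0,0],[35,2,0],0.8],[[0,0,0],[30,1.5,0],0.8],[[0,0,0],[22,1,0],0.8],[[0,0,0],[14,0,0],0.8],[[0,0,0],[0,0,0],0.8],[[0,0,0],[0,0,0],0.8]])

```text
t: 15.75
tcp_pos: [0.4996, 0.3449, 0.1373]
tool_rot: [0.749, 0.663, -0.001, 0.0]
force: [-0.5, 0.5, -1.6]
finger_gap: 0.412
gripper_force: 35.3
```

```bash
python3 -c "
from h import *;goto(499.5,345,40.5,83)"
```

```text
t 15.75 tcp [499.6 344.9 137.3] yaw 83.1 tilt 0.08 gap 0.412 F [-0.5  0.5 -1.6] q6 0.54
turn 0.1 shift [ 0.2 -0.  96.8]
```

>>> play_rows(rows=[[[0,0,0],[0,0,12],0.8],[[0,0,0],[0,0,25],0.8],[[0,0,0],[0,0,25],0.8],[[0,0,0],[0,0,17],0.8],[[0,0,0],[0,0,9],0.8],[[0,0,0],[0,0,5],0.8],[[0,0,0],[0,0,3],0.8],[[0,0,0],[0,0,0.8],0.8],[[0,0,0],[0,0,0],0.8]])

```text
t: 16.5
tcp_pos: [0.501, 0.3451, 0.0411]
tool_rot: [0.749, 0.662, 0.001, 0.0]
force: [0.1, 0.5, -1.6]
finger_gap: 0.41
gripper_force: 35.4
```

>>> play_rows(rows=[[[0,0,0],[0,0,0],0.55],[[0,0,0],[0,0,0],0.45],[[0,0,0],[0,0,0],0.3],[[0,0,0],[0,0,0],0.3],[[0,0,0],[0,0,-15],0.3],[[0,0,0],[0,0,-25],0.2],[[0,0,0],[0,0,-30],0.1],[[0,0,0],[0,0,-30],0.1],[[0,0,0],[0,0,0],0.1]])

```text
t: 17.25
tcp_pos: [0.504, 0.3471, 0.1467]
tool_rot: [0.749, 0.663, 0.006, 0.002]
force: [0.5, -0.1, 1.3]
finger_gap: 0.902
gripper_force: 0.0
```

```bash
python3 -c "
from h import *;goto(487.3,84.3,27,83)
from station import *
p,d=snapshot('wrist');cv2.imwrite('pics/w3.png',p[:,:,::-1])"
```

```text
t 17.25 tcp [504.  347.1 146.7] yaw 83.0 tilt 0.71 gap 0.902 F [ 0.5 -0.1  1.3] q6 0.54
turn 0.0 shift [-263.6   14.2  118.2]
```

View pics/w3.png

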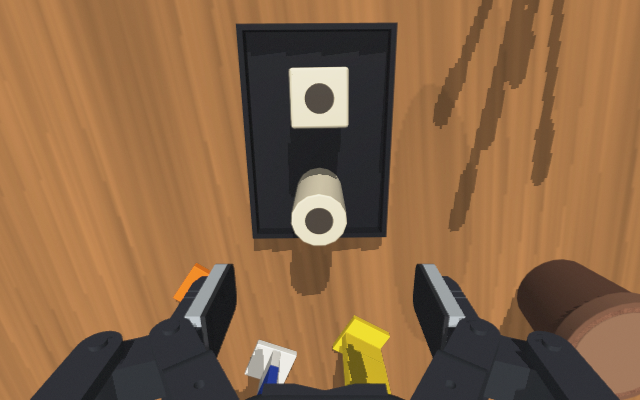

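Both posts stand upright in the black tray (bores at 319,98 and 319,220). Next the cup.

>>> play_rows(rows=[[[0,0,0],[-25,1,0],0.1],[[0,0,0],[-36,2,0],0.1],[[0,0,0],[-36,2,0],0.1],[[0,0,0],[-36,2,0],0.1],[[0,0,0],[-36,2,0],0.1],[[0,0,0],[-36,2,0],0.1],[[0,0,0],[-30,2,0],0.1],[[0,0,0],[-20,1,0],0.1],[[0,0,0],[-9,0,0],0.1],[[0,0,0],[0,0,0],0.1],[[0,0,0],[0,0,0],0.1]])

```text
t: 18.22
tcp_pos: [0.4817, 0.0817, 0.14]
tool_rot: [0.749, 0.662, -0.0, -0.001]
force: [0.3, 1.1, -0.5]
finger_gap: 0.9
gripper_force: 0.0
```

```bash
python3 -c "
from h import *;goto(487.3,84.3,26,83)"
```

```text
t 18.22 tcp [481.7  81.7 140. ] yaw 82.9 tilt 0.06 gap 0.9 F [ 0.3  1.1 -0.5] q6 0.06
turn -0.1 shift [  3.2   5.3 114. ]
```

>>> play_rows(rows=[[[0,0,0],[3.2,5.3,0],0.1],[[0,0,0],[0,0,24],0.1],[[0,0,0],[0,0,28],0.1],[[0,0,0],[0,0,28],0.1],[[0,0,0],[0,0,20],0.1],[[0,0,0],[0,0,10],0.1],[[0,0,0],[0,0,4],0.1],[[0,0,0],[0,0,0],0.25],[[0,0,0],[0,0,0],0.4],[[0,0,0],[0,0,0],0.55],[[0,0,0],[0,0,0],0.55],[[0,0,0],[0,0,0],0.55]])

```text
t: 19.22
tcp_pos: [0.4883, 0.0839, 0.0274]
tool_rot: [0.749, 0.662, 0.001, 0.001]
force: [-0.4, 0.5, 2.8]
finger_gap: 0.609
gripper_force: 37.0
```

```bash
python3 -c "
from h import *;goto(655.6,16.5,76,83)"
```

```text
t 19.22 tcp [488.3  83.9  27.4] yaw 83.0 tilt 0.12 gap 0.609 F [-0.4  0.5  2.8] q6 0.07
turn -0.0 shift [-46.5 174.3 -48.3]
```

>>> play_rows(rows=[[[0,0,0],[0,0,-6],0.6],[[0,0,0],[0,0,-14],0.6],[[0,0,0],[0,0,-18],0.6],[[0,0,0],[0,0,-12],0.6],[[0,0,0],[-3,10,0],0.6],[[0,0,0],[-6,22,0],0.6],[[0,0,0],[-8,30,0],0.6],[[0,0,0],[-8,30,0],0.6],[[0,0,0],[-8,30,0],0.6],[[0,0,0],[-7,27,0],0.6],[[0,0,0],[-5,17,0],0.6],[[0,0,0],[-2,8,0],0.6]])

```text
t: 20.22
tcp_pos: [0.6582, 0.0139, 0.0762]
tool_rot: [0.75, 0.662, 0.001, 0.002]
force: [-0.3, 0.1, -1.8]
finger_gap: 0.607
gripper_force: 37.1
```

>>> play_rows(rows=[[[0,0,0],[0,0,0],0.6],[[0,0,0],[0,0,0],0.6]])

```text
t: 20.38
tcp_pos: [0.6534, 0.0161, 0.0756]
tool_rot: [0.749, 0.662, -0.001, -0.001]
force: [-0.7, -0.5, -1.8]
finger_gap: 0.611
gripper_force: 37.0
```

```bash
python3 -c "
from h import *;goto(655.6,16.5,41.5,83)"
```

```text
t 20.38 tcp [653.4  16.1  75.6] yaw 83.0 tilt 0.16 gap 0.611 F [-0.7 -0.5 -1.8] q6 -0.02
turn -0.0 shift [ 0.7  2.3 34.1]
```

>>> play_rows(rows=[[[0,0,0],[0.7,2,8],0.6],[[0,0,0],[0,0,12],0.6],[[0,0,0],[0,0,8],0.6],[[0,0,0],[0,0,4],0.6],[[0,0,0],[0,0,2],0.6],[[0,0,0],[0,0,0.3],0.6],[[0,0,0],[0,0,0],0.35],[[0,0,0],[0,0,0],0.25],[[0,0,0],[0,0,0],0.1],[[0,0,0],[0,0,0],0.1],[[0,0,0],[0,0,-15],0.1],[[0,0,0],[0,0,-25],0.1]])

```text
t: 21.38
tcp_pos: [0.6544, 0.0167, 0.0798]
tool_rot: [0.749, 0.662, -0.002, -0.002]
force: [0.6, -0.0, -0.0]
finger_gap: 0.9
gripper_force: 0.0
```

>>> play_rows(rows=[[[0,0,0],[0,0,-35],0.2],[[0,0,0],[0,0,-30],0.4],[[0,0,0],[0,0,0],0.4],[[0,0,0],[0,0,0],0.4]])

```text
t: 21.72
tcp_pos: [0.6584, 0.0163, 0.1499]
tool_rot: [0.749, 0.663, 0.002, 0.002]
force: [-0.8, -0.4, -0.9]
finger_gap: 0.603
gripper_force: 0.0
```

```bash
python3 -c "
from h import *;goto(430.8,172.9,32,61.1)
from station import *
p,d=snapshot('wrist');cv2.imwrite('pics/w4.png',p[:,:,::-1])"
```

```text
t 21.72 tcp [658.4  16.3 149.9] yaw 83.0 tilt 0.34 gap 0.603 F [-0.8 -0.4 -0.9] q6 -0.02
turn 21.9 shift [  26.9 -275.6  116.4]
```

View pics/w4.png

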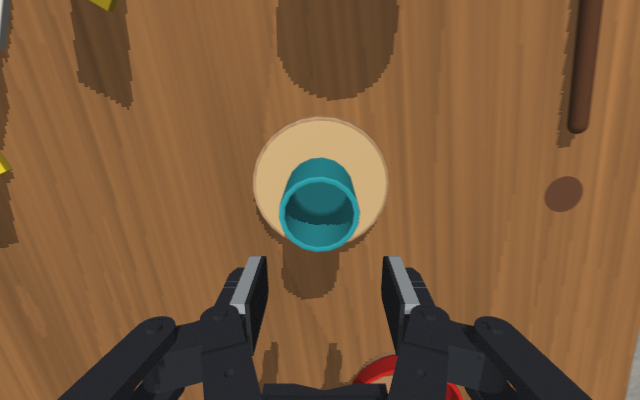

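The cup stands upright on the board (rim centre 320,213; board 320,180). Next the blue tile.

>>> play_rows(rows=[[[0,0,7],[0,0,0],0.4],[[0,0,7],[0,0,0],0.4],[[0,0,7.1],[0,0,0],0.4],[[0,0,0.8],[2,-25,0],0.4],[[0,0,0],[3,-36,0],0.4],[[0,0,0],[4,-36,0],0.4],[[0,0,0],[4,-36,0],0.4],[[0,0,0],[4,-36,0],0.4],[[0,0,0],[4,-36,0],0.4],[[0,0,0],[3,-34,0],0.4],[[0,0,0],[2,-22,0],0.4],[[0,0,0],[1,-12,0],0.4]])

```text
t: 22.77
tcp_pos: [0.4257, 0.1728, 0.1457]
tool_rot: [0.861, 0.509, -0.003, -0.001]
force: [-0.3, -0.8, -0.7]
finger_gap: 0.6
gripper_force: 0.0
```

>>> play_rows(rows=[[[0,0,0],[0,0,0],0.4],[[0,0,0],[0,0,0],0.4],[[0,0,0],[0,0,0],0.4]])

```text
t: 23.02
tcp_pos: [0.4325, 0.1714, 0.1469]
tool_rot: [0.861, 0.508, 0.001, 0.0]
force: [0.1, -0.7, -0.4]
finger_gap: 0.604
gripper_force: 0.0
```

```bash
python3 -c "
from h import *;goto(430.8,172.9,33,61.1)"
```

```text
t 23.02 tcp [432.5 171.4 146.9] yaw 61.1 tilt 0.1 gap 0.604 F [ 0.1 -0.7 -0.4] q6 0.64
turn -0.0 shift [  0.4  -2.4 113.9]
```

>>> play_rows(rows=[[[0,0,0],[0.4,-2.4,20],0.4],[[0,0,0],[0,0,24],0.4],[[0,0,0],[0,0,26],0.4],[[0,0,0],[0,0,22],0.4],[[0,0,0],[0,0,14],0.4],[[0,0,0],[0,0,8],0.4],[[0,0,0],[0,0,0],0.55],[[0,0,0],[0,0,0],0.7],[[0,0,0],[0,0,0],0.85],[[0,0,0],[0,0,0],1],[[0,0,0],[0,0,0],1],[[0,0,0],[0,0,0],1]])

```text
t: 24.02
tcp_pos: [0.4291, 0.1735, 0.0338]
tool_rot: [0.861, 0.508, 0.001, 0.0]
force: [0.2, 0.0, -1.1]
finger_gap: 0.088
gripper_force: 39.5
```

>>> play_rows(rows=[[[0,0,0],[0,0,0],1],[[0,0,0],[0,0,0],1]])

```text
t: 24.18
tcp_pos: [0.429, 0.1734, 0.0337]
tool_rot: [0.861, 0.508, 0.001, 0.0]
force: [-1.2, 0.1, 4.6]
finger_gap: 0.092
gripper_force: 40.3
```

```bash
python3 -c "
from h import *;goto(478,-346,140,93)"
```

```text
t 24.18 tcp [429.  173.4  33.7] yaw 61.1 tilt 0.07 gap 0.092 F [-1.2  0.1  4.6] q6 0.65
turn -31.9 shift [-521.3   21.9 -106.3]
```

>>> play_rows(rows=[[[0,0,0],[0,0,-8],1],[[0,0,-6],[0,0,-18],1],[[0,0,-6.5],[0,0,-26],1],[[0,0,-6.5],[0,0,-26],1],[[0,0,-6.5],[0,0,-18],1],[[0,0,-6.4],[0,0,-8],1],[[0,0,0],[-15,1,0],1],[[0,0,0],[-26,1,0],1],[[0,0,0],[-33,1,0],1],[[0,0,0],[-35,1.5,0],1],[[0,0,0],[-35,1.5,0],1],[[0,0,0],[-35,1.5,0],1]])

```text
t: 25.18
tcp_pos: [0.445, -0.0063, 0.1376]
tool_rot: [0.688, 0.726, 0.0, -0.0]
force: [-1.0, 0.2, 0.5]
finger_gap: 0.085
gripper_force: 39.5
```

>>> play_rows(rows=[[[0,0,0],[-35,1.5,0],1],[[0,0,0],[-35,1.5,0],1],[[0,0,0],[-35,1.5,0],1],[[0,0,0],[-35,1.5,0],1],[[0,0,0],[-35,1.5,0],1],[[0,0,0],[-35,1.5,0],1],[[0,0,0],[-35,1.5,0],1],[[0,0,0],[-35,1.5,0],1],[[0,0,0],[-30,1,0],1],[[0,0,0],[-20,1,0],1],[[0,0,0],[-12,0,0],1],[[0,0,0],[0,0,0],1]])

```text
t: 26.18
tcp_pos: [0.4774, -0.3484, 0.1374]
tool_rot: [0.689, 0.724, -0.0, 0.001]
force: [0.5, -1.0, -1.2]
finger_gap: 0.09
gripper_force: 39.5
```

```bash
python3 -c "
from h import *;goto(478,-346,38,93)
from station import *
p,d=snapshot('wrist');cv2.imwrite('pics/w5.png',p[:,:,::-1])"
```

```text
t 26.18 tcp [ 477.4 -348.4  137.4] yaw 92.9 tilt 0.12 gap 0.09 F [ 0.5 -1.  -1.2] q6 -0.87
turn -0.1 shift [ 2.5  0.6 99.4]
```

View pics/w5.png

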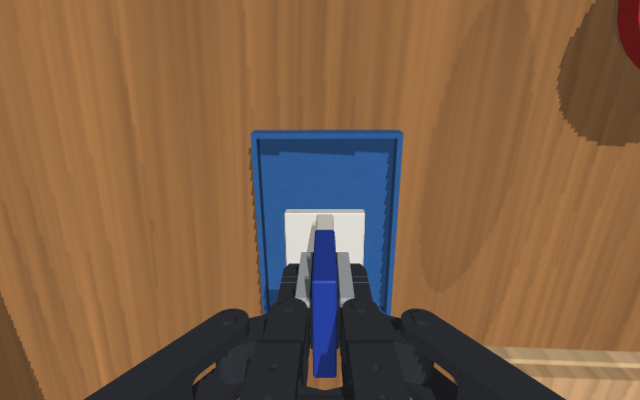

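The blue tile is held upright over the near half of the blue tray (fin at 325,300); the green tile is hidden below the hand. Lower it.

>>> play_rows(rows=[[[0,0,0],[2.5,0.6,12],1],[[0,0,0],[0,0,25],1],[[0,0,0],[0,0,25],1],[[0,0,0],[0,0,18],1],[[0,0,0],[0,0,10],1],[[0,0,0],[0,0,6],1],[[0,0,0],[0,0,3],1],[[0,0,0],[0,0,0.8],1],[[0,0,0],[0,0,0],1],[[0,0,0],[0,0,0],1]])

```text
t: 27.07
tcp_pos: [0.4783, -0.3436, 0.0383]
tool_rot: [0.688, 0.725, -0.0, 0.001]
force: [-0.1, 0.2, -0.6]
finger_gap: 0.089
gripper_force: 39.7
```

>>> play_rows(rows=[[[0,0,0],[0,0,0],0.85],[[0,0,0],[0,0,0],0.7],[[0,0,0],[0,0,0],0.5],[[0,0,0],[0,0,0],0.4],[[0,0,0],[0,0,0],0.4],[[0,0,0],[0,0,-15],0.4],[[0,0,0],[0,0,-25],0.4],[[0,0,0],[0,0,-30],0.4],[[0,0,0],[0,0,-30],0.4],[[0,0,0],[25,0,0],0.4],[[0,0,0],[36,0,0],0.4],[[0,0,0],[36,0,0],0.4]])

```text
t: 28.07
tcp_pos: [0.4729, -0.2466, 0.1382]
tool_rot: [0.689, 0.724, 0.0, 0.001]
force: [-0.2, 0.4, -0.5]
finger_gap: 0.599
gripper_force: 0.0
```

>>> play_rows(rows=[[[0,0,0],[36,0,0],0.4],[[0,0,0],[36,-10,0],0.4],[[0,0,0],[36,-10,0],0.4],[[0,0,0],[36,-10,0],0.4],[[0,0,0],[36,-10,0],0.4],[[0,0,0],[36,-10,0],0.4],[[0,0,0],[36,0,0],0.4],[[0,0,0],[25,0,0],0.4],[[0,0,0],[10,0,0],0.4],[[0,0,0],[0,0,0],0.4]])

```text
t: 28.9
tcp_pos: [0.4073, 0.0393, 0.1375]
tool_rot: [0.687, 0.727, -0.0, -0.0]
force: [0.7, -0.1, -0.7]
finger_gap: 0.601
gripper_force: 0.0
```

```bash
python3 - <<'E'
from station import *
from h import *
c=get_calibration("top");p,d=snapshot("top");P=cloud(c,d);Z=P[...,2]
cv2.imwrite("pics/t2.png",p[:,:,::-1])
def blob(n,x0,x1,y0,y1,z0,z1,zz,T,a):
    m=np.zeros((400,640),np.uint8);m[y0:y1,x0:x1]=1
    m&=((Z>z0)&(Z<z1)).astype(np.uint8)
    k,l,s,_=cv2.connectedComponentsWithStats(m)
    for i in range(1,k):
        if s[i,4]>40:
            v,u=np.nonzero(l==i);q=onplane(c,np.c_[u,v],zz);r=rect(q);dx=np.array(r[:2])-T
            t=np.radians(a);print(n,s[i,4],"z",np.median(Z[l==i]).round(4),"rect",r,"tray frame",(dx@np.array([[np.cos(t),-np.sin(t)],[np.sin(t),np.cos(t)]])).round(1))
blob("posts",110,220,170,250,.05,.1,.066,(504,383.3),-6.8)
blob("tiles",440,560,170,260,.06,.09,.072,(480.2,-383.8),2.9)
blob("cup",285,360,105,175,.066,.09,.076,(655.5,16.4),0)
blob("pot",205,260,90,140,.07,.1,.08,(701.5,216.9),0)
blob("bowl",385,450,85,145,.03,.06,.04,(707,-205.2),0)
E
```

```text
posts 283 z 0.0581 rect [509.0, 412.8, 38.5, 35.8, 83.4] tray frame [ 1.5 29.9]
posts 261 z 0.0733 rect [500.9, 343.5, 40.3, 35.2, 88.9] tray frame [  1.6 -39.9]
tiles 92 z 0.0722 rect [482.4, -415.9, 9.1, 45.3, 3.0] tray frame [  0.6 -32.2]
tiles 88 z 0.072 rect [477.9, -340.8, 44.7, 8.6, 88.9] tray frame [-0.1 43.1]
cup 159 z 0.0749 rect [653.5, 16.7, 48.4, 51.9, 88.7] tray frame [-2.   0.3]
pot 1239 z 0.0798 rect [701.5, 217.0, 88.9, 86.8, 88.7] tray frame [0.  0.1]
bowl 379 z 0.0386 rect [707.0, -205.2, 107.4, 109.3, 87.7] tray frame [0. 0.]
```

View pics/t2.png

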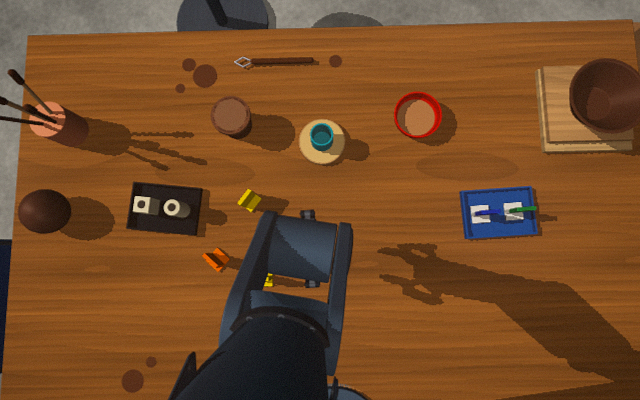

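The top view shows all five pieces upright and in place: posts at (142,205) and (173,208), tiles at (483,213) and (515,210), cup at (321,137). They are within tolerance at the right heights, and the pot and bowl have not moved.

```bash
python3 -c "
from station import *
print(sign_off())"
```

```text
the job is handed in; nothing more can be done
None
```

I placed both posts in the black tray, both tiles in the blue tray and the cup about 2 mm off the board's centre. All measured upright within tolerance, the pot and bowl had not moved, and I handed the job in after about 29 s; no verdict came back.

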